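# Level the surface plate and keep the spirit level pressed

## Task

Stand the red spirit level lengthwise on the middle of the granite surface plate and let go of it, then turn the black knob of the levelling foot until the bubble rests between its two lines. Then press the level firmly down onto the plate with the fingers (about 10 to 15 N) with the bubble still between the lines, and finish while still pressing, so that I can do up the lock nut; do not disturb the other things on the bench.

Things in the scene. Friction and masses are not known exactly. Their poses are not given: they have to be found in the camera images.
- level: red torpedo spirit level, 200 x 28 mm, 36 mm high, 0.2 to 0.35 kg, standing on its base on the bench. Origin: middle of its underside; x along it, y across, z up. Grip it across its 28 mm width anywhere. The vial lies in an opening in the middle of its top edge, seen from above; beside it (31 to 100 mm from the middle) the top edge is solid, flat, 36 mm above the underside: press there
- bubble: the white bubble, 12 mm long, in the level's green vial, 32 mm above the level's underside; its origin is its middle. It is centred when its x in the level's frame is 0; the two black lines are 16 mm apart inside, so it is between them within +-2 mm (its travel is +-12 mm). It goes to the higher end, 1 mm per mrad of slope, and takes about 2 s to come to rest
- plate: granite surface plate, 200 x 300 x 50 mm, dark grey, in a blue steel frame; fixed but for tipping slightly about its two fixed feet; at the start its knob end is low. Origin: midway between the tops of the fixed feet, 28 mm above the bench; y along the plate's length, away from the knob; z square to its top face, which is 62 mm above the origin
- plate_top (a point): middle of the plate's top face, about 90 mm above the bench; axes as plate (y along its length, away from the knob)
- knob_grip (a point): mid-height of the round ribbed black knob (46 mm diameter, 24 mm high) on the levelling foot, 116 mm above the bench, on its upright axis, 205 mm from the plate's middle beyond its -y end; its height never changes. About 0.12 N m turns it; it stays as left. Clockwise from above raises that end: 5 mm a turn, i.e. 2.5 mrad of slope per rad; about 2 to 3 rad are needed, so in several grasps
- square: bystander: engineer's square, steel, 100 x 75 mm, lying flat near the level
- vblock: bystander: steel V-block, 60 x 44 x 40 mm
- wrench: bystander: open-ended wrench, 180 mm, beside the levelling foot
- screwdriver: bystander: screwdriver with orange handle, 190 mm
- oil: bystander: black oil bottle with red cap, 52 mm in diameter, 150 mm high
- jar: bystander: glass jar, 68 mm in diameter, 85 mm high
- tape: bystander: yellow tape measure, 72 x 38 x 66 mm
Mind the look-alikes: they are no part of the job. There is more than one size of the level; the one meant has the size given above.

How it is judged:
By the outcome, as a careful person would: the job done as asked, in the order asked, and still so for the second after the job is handed in, while the arm keeps its last pose, push and grip.
It also fails if it takes over 72 s, if anything falls off the work surface, if the arm or the gripper's body presses on something with over 40 N, if the wrist force passes 120 N, or if a joint passes its speed limit or range.

## Robot

A 7-joint arm with a two-finger parallel gripper is mounted at the origin on the work surface. World frame = base frame: x ahead of the robot, y to its left, z up, the work surface at z = 0. Lengths are in m, angles in rad, forces in N, time in s.
With the tool pointing down it reaches from about 0.425 to 0.825 m from the base axis. Payload 3.6 kg.
Tool frame: the origin (TCP) lies at the centre of the arm's flange, where the gripper is bolted on; the fingertips stand 186 mm ahead of it and the grasp point (between the pads) lies 167 mm ahead of it; z points along the fingers, y is the line along which they close (so a half turn about z gives the same grasp; the last joint's range is limited). The gripper opens to 93 mm and grips with 3 to 60 N. Pads are 15 mm wide; open, the fingers measure 128 mm over their backs; the gripper's body (75 mm by 188 mm) begins 65 mm behind the grasp point.
Start: joints at [1.323, 0.615, -0.013, 1.423, 0.008, 1.103, -0.04], TCP at [0.143, -0.634, 0.405] pointing down, gripper open.
Joint ranges: [-3.12, 3.12], [-0.3, 2.06], [-1.34, 1.32], [0.26, 2.42], [-1.36, 4.5], [0.01, 1.98], [-2.84, 2.84]. Speed limits (rad/s): [2.79, 2.79, 3.14, 3.14, 3.14, 3.14, 3.14].

## Interface

Orientations are given as a rotation vector (axis times angle).
In Python, from bench import monitor, imaging, ctrl gives the robot as it stands. The module is installed in compiled form; this text tells all that it offers.
- The arm moves only by the shell command python3 -m pendant 'ROWS' [FORCE]. ROWS is a JSON object of lists of equal length, an entry for each row: "offset": the shift along the world's x, y, z as a fraction of full scale, a list of three; "angular": the turn, a rotation vector about the world's x, y, z as a fraction of full scale, a list of three; "claw": the opening, from -1 (shut) to 1 (fully open). In form: {"offset": [[x, y, z], ...], "angular": [[wx, wy, wz], ...], "claw": [claw, ...]}. A call has 1 to 12 rows; each row is the pose to reach, as a shift and turn from the pose commanded when the call began; what a row does not reach only later rows make up. Full scale, the value 1, is 15 cm for a shift and pi/2 rad for a turn. A row lasts 1/10 s, in which the tool goes at most 50 mm and 8.59 degrees, less where a joint would pass 70% of its speed; a pose out of reach is approached as far as the arm can. A call with a number of a shift or a turn outside -1 to 1 is refused whole. A call with a gripper value outside its range is refused whole. The fingers move at their own pace and stop on an object; FORCE is the grip in N (left out, the last holds). Time passes only in rows, so rows that repeat a pose let the fingers close. It gives the time, the measured TCP pose, the force, the opening and the grip force at its end, in the units of the state.
- monitor.get_state(): the state, without advancing time (a new reading comes with each control period).
- imaging.camera(name): name is "side" or "top"; returns (picture, depth): 400x640x3 uint8, blue, green, red; 400x640 float32, m along the optical axis (not along the pixel's ray), 0 where there is no reading.
- imaging.camera_params(name): a dict with "fx", "fy", "cx", "cy" (pixels), "R" (3x3) and "t" (3): a world point X has camera coordinates R X + t. Camera axes: x right, y down, z forward; pixel columns grow to the right and rows downward; lengths in m; the calibration is good to about 2 mm. A picture is of the moment at which its call begins. camera_params takes no time and is no camera call.
- ctrl.finish_job(): hands the job in; it is judged then, once.
The state is a dict: "time_s": time; "joint_pos": joint angles; "joint_vel": joint speeds; "joint_efforts": joint torques, N m; "tool_pos": TCP position; "orientation": TCP orientation; "contact_force": force on the tool from outside, world axes, zero at the start; "wrist_torque": the same for the moment, N m; "opening": finger opening in m; "gripper_force": force on a finger pad.
Only numpy, scipy, OpenCV 4.12 (cv2) and the standard library are available. Lean on these libraries where they do the work, as an engineer would, in place of code of your own. Each camera call takes 0.05 s, during which the arm holds its last target. There are 200 camera calls.

## Working session

There is one attempt and no reset: what is moved stays moved. The work goes in short steps, Python scripts to look and compute and a shell command to move; the robot and the scene stay as the last step left them, time stands still between calls to the robot, and variables do not carry over. Pictures are saved under pics/ and viewed, at most 10 in all, crops included, and the job is handed in when it is done.

```bash
mkdir -p pics; cat > h.py <<'E'
import numpy as np,cv2
from bench import monitor,imaging,ctrl
def cast(name,u,v,z):
    p=imaging.camera_params(name);R=np.array(p['R']);t=np.array(p['t'])
    d=R.T@np.array([(u-p['cx'])/p['fx'],(v-p['cy'])/p['fy'],1]);c=-R.T@t
    return c+d*(z-c[2])/d[2]
def proj(name,X):
    p=imaging.camera_params(name);c=np.array(p['R'])@np.array(X)+np.array(p['t'])
    return p['fx']*c[0]/c[2]+p['cx'],p['fy']*c[1]/c[2]+p['cy']
E
python3 - <<'E'
from h import *
for n in('top','side'):
    im,d=imaging.camera(n);cv2.imwrite(f'pics/{n}0.png',im);np.save(f'{n}0.npy',d)
    p=imaging.camera_params(n);print(n,p['fx'],-np.array(p['R']).T@np.array(p['t']),np.round(p['R'],2).tolist())
s=monitor.get_state();print(s)
E
```

```text
top 452.2908306455178 [0.33625522 0.03104605 1.42250085] [[0.02, -1.0, -0.01], [-0.99, -0.01, -0.16], [0.16, 0.01, -0.99]]
side 482.5690591304497 [-0.26668784  1.07811039  0.97067352] [[-0.8, -0.61, -0.0], [-0.33, 0.44, -0.83], [0.51, -0.66, -0.55]]
{'time_s': 0.1, 'joint_pos': array([ 1.32253182,  0.61582928, -0.01262109,  1.4247359 ,  0.00812158,
        1.10343659, -0.04038809]), 'joint_vel': array([-1.63512593e-03, -3.91488788e-03,  7.24387565e-04, -4.62918427e-03,
       -1.31941380e-03,  3.69429761e-04, -2.05827967e-06]), 'joint_efforts': array([ 8.59678112e-04, -4.60040903e+01,  2.09786128e-01, -1.66245300e+01,
       -6.12110761e-02,  1.69444887e-02,  8.55620965e-05]), 'tool_pos': array([ 0.14292097, -0.63379874,  0.40369303]), 'orientation': array([-3.11995982e+00, -3.47516468e-01,  4.82993886e-04]), 'contact_force': array([-0.01172622, -0.04345744,  0.89681006]), 'wrist_torque': array([-0.00764041,  0.00887036, -0.05615193]), 'gripper_force': 0.0, 'opening': 0.09278940745355478}
```

View pics/top0.png

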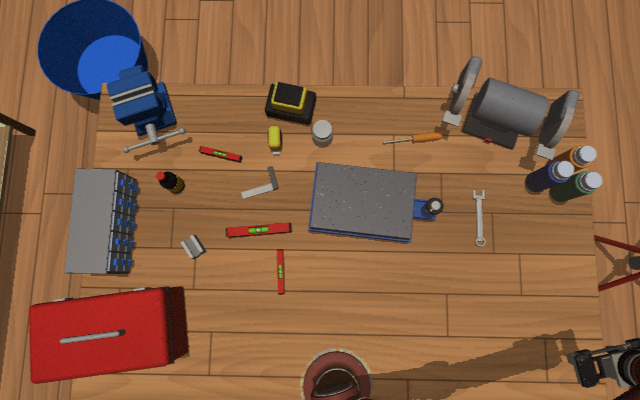

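View pics/side0.png

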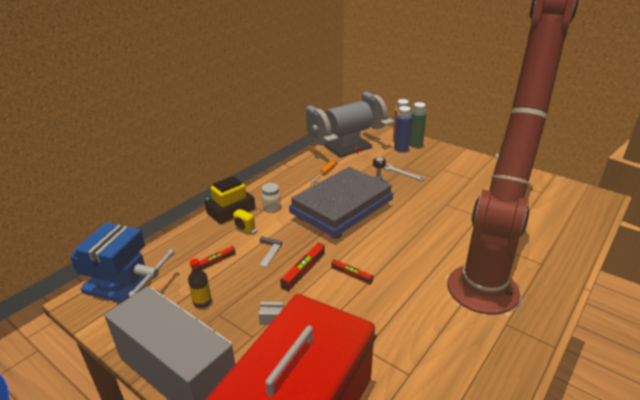

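The top view shows the 200 mm level at about (258,230), with smaller look-alikes at (220,154) and (281,271). The plate is at (363,202) and the knob at (433,206), at the plate's -y end. The square (262,184), V-block (192,246), jar (322,131) and wrench (480,218) are clear of the route.

```bash
cat >> h.py <<'E'
def redlevel(im,z,near=None,zc=None):
    hsv=cv2.cvtColor(im,cv2.COLOR_BGR2HSV)
    m=(((hsv[...,0]<8)|(hsv[...,0]>172))&(hsv[...,1]>150)&(hsv[...,2]>90)).astype(np.uint8)
    m[:, :180]=0;m[:130]=0;m[310:]=0;m[:,450:]=0
    m=cv2.morphologyEx(m,cv2.MORPH_CLOSE,np.ones((9,9)))
    out=[]
    for c in cv2.findContours(m,0,2)[0]:
        if cv2.contourArea(c)<80: continue
        w=np.array([cast('top',u,v,z)[:2] for u,v in c[:,0]],np.float32)
        out.append(cv2.minAreaRect(w))
    return out
def quad(mask,z):
    c=max(cv2.findContours(mask.astype(np.uint8),0,2)[0],key=cv2.contourArea)
    return cv2.minAreaRect(np.array([cast('top',u,v,z)[:2] for u,v in c[:,0]],np.float32))
def pts(name,d):
    p=imaging.camera_params(name);R=np.array(p['R']);t=np.array(p['t'])
    v,u=np.mgrid[:400,:640]
    c=np.stack([(u-p['cx'])/p['fx']*d,(v-p['cy'])/p['fy']*d,d],-1)
    return (c-t)@R
E
python3 - <<'E'
from h import *
im=cv2.imread('pics/top0.png');d=np.load('top0.npy')
for r in redlevel(im,.036): print('red',r, cv2.boxPoints(r).round(3).tolist())
P=pts('top',d)
reg=np.zeros((400,640),bool);reg[150:255,300:450]=1
m=reg&(P[...,2]>.075)&(P[...,2]<.1)
m=cv2.morphologyEx(m.astype(np.uint8),cv2.MORPH_OPEN,np.ones((9,9)))
r=quad(m,.09);print('plate',r,np.median(P[...,2][m>0]))
Q=P[m>0];A=np.c_[Q[:,:2],np.ones(len(Q))];print('plane',np.linalg.lstsq(A,Q[:,2],rcond=None)[0], Q.mean(0))
k=reg.copy();k[:,:418]=0;k&=(P[...,2]>.118)&(P[...,2]<.14)
q=P[k];print('knob',len(q),q.mean(0),q.min(0),q.max(0)); print('uv',proj('top',q.mean(0)))
h=quad(k,.128);print('knobtop',h)
# heights of neighbours
print('lvl z',P[230,240],P[230,258],P[271,281])
cv2.imwrite('pics/crop0.png',cv2.resize(im[150:250,215:455],None,fx=3.3,fy=3.3,interpolation=cv2.INTER_CUBIC))
E
```

```text
red ((0.33819571137428284, 0.17326384782791138), (0.1258814036846161, 0.018241453915834427), 1.8843268156051636) [[0.2750000059604645, 0.18000000715255737], [0.2759999930858612, 0.16200000047683716], [0.4009999930858612, 0.16599999368190765], [0.4009999930858612, 0.18400000035762787]]
red ((0.46329593658447266, 0.24646985530853271), (0.028936274349689484, 0.18955910205841064), 5.479571342468262) [[0.4399999976158142, 0.33899998664855957], [0.4580000042915344, 0.1509999930858612], [0.4869999885559082, 0.15399999916553497], [0.4690000116825104, 0.34200000762939453]]
red ((0.7037427425384521, 0.3772661089897156), (0.1302499771118164, 0.01878148876130581), 76.53739166259766) [[0.6790000200271606, 0.3160000145435333], [0.6980000138282776, 0.31200000643730164], [0.7279999852180481, 0.43799999356269836], [0.7099999785423279, 0.4429999887943268]]
plate ((0.5514695644378662, -0.07498128712177277), (0.2989345192909241, 0.20043252408504486), 84.24732208251953) 0.08876233705370368
plane [0.00141895 0.00536721 0.08836101] [ 0.55038456 -0.0750516   0.08873916]
knob 216 [ 0.53148987 -0.27761281  0.12854371] [ 0.50967494 -0.30229595  0.11976802] [ 0.55488711 -0.25504298  0.13899284]
uv (np.float64(434.979323051286), np.float64(205.4670637661806))
knobtop ((0.5315355658531189, -0.2778156101703644), (0.043736573308706284, 0.04660675674676895), 0.8512643575668335)
lvl z [0.46035737 0.30088396 0.03356062] [0.4607443  0.24450248 0.0389021 ] [0.33778468 0.17162568 0.02221856]
```

View pics/crop0.png

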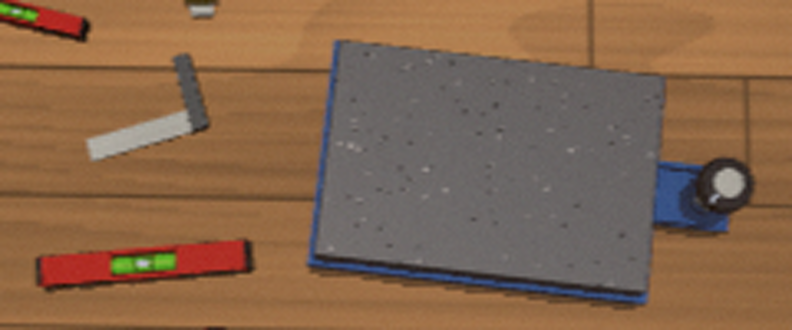

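```bash
python3 -m pendant '{"offset":[[1,0.47,0],[1,0.47,0],[1,0.47,0],[1,0.47,0]],"angular":[[0,0,0.153],[0,0,0.153],[0,0,0.153],[0,0,0.153]],"claw":[1,1,1,1]}' 
python3 -m pendant '{"offset":[[0.8,1,0],[0.8,1,0],[0.8,1,0],[0.8,1,0],[0.8,1,0]],"angular":[[0,0,0.153],[0,0,0.153],[0,0,0.153],[0,0,0.153],[0,0,0.153]],"claw":[1,1,1,1,1]}' 
python3 -m pendant '{"offset":[[0.47,1,0],[0.47,1,0],[0.47,1,0],[0.47,1,0],[0.47,1,0]],"angular":[[0,0,0.153],[0,0,0.153],[0,0,0.153],[0,0,0.153],[0,0,0.153]],"claw":[1,1,1,1,1]}' 
```

```text
time_s: 0.5
tool_pos: [0.2998, -0.5596, 0.4043]
orientation: [-3.052, -0.734, -0.009]
contact_force: [1.2, 0.0, -0.2]
opening: 0.093
gripper_force: 0.0
time_s: 1.0
tool_pos: [0.418, -0.4072, 0.4047]
orientation: [-2.939, -1.098, -0.008]
contact_force: [0.3, 0.0, 1.1]
opening: 0.0931
gripper_force: 0.0
time_s: 1.5
tool_pos: [0.4844, -0.2615, 0.4047]
orientation: [-2.795, -1.433, -0.001]
contact_force: [0.6, -1.1, 1.0]
opening: 0.0929
gripper_force: 0.0
```

```bash
python3 -m pendant '{"offset":[[0,1,0],[0,1,0],[0,1,0],[0,1,0]],"angular":[[0,0,0.153],[0,0,0.153],[0,0,0.153],[0,0,0.153]],"claw":[1,1,1,1]}' 
python3 -m pendant '{"offset":[[0,1,0],[0,1,0],[0,1,0],[0,1,0]],"angular":[[0,0,0.153],[0,0,0.153],[0,0,0.153],[0,0,0.153]],"claw":[1,1,1,1]}' 
python3 -m pendant '{"offset":[[-0.13,1,0],[-0.13,1,0],[-0.13,1,0],[-0.13,1,0]],"angular":[[0,0,0.153],[0,0,0.153],[0,0,0.153],[0,0,0.153]],"claw":[1,1,1,1]}' 
python3 -m pendant '{"offset":[[0,0.4,-0.4],[0,0.4,-0.4],[0,0.4,-0.4],[0,0.4,-0.4]],"angular":[[0,0,0],[0,0,0],[0,0,0],[0,0,0]],"claw":[1,1,1,1]}' 
python3 - <<'E'
from h import *
from scipy.spatial.transform import Rotation as Ro
s=monitor.get_state();R=Ro.from_rotvec(s['orientation']).as_matrix();print(s['tool_pos'],np.degrees(np.arctan2(R[1,1],R[0,1])),R[:,2],s['joint_pos'].round(2))
E
```

```text
time_s: 1.9
tool_pos: [0.4832, -0.1091, 0.4051]
orientation: [-2.599, -1.761, -0.002]
contact_force: [1.0, -0.0, -0.3]
opening: 0.0927
gripper_force: 0.0
time_s: 2.3
tool_pos: [0.4835, 0.041, 0.4052]
orientation: [-2.369, -2.061, -0.005]
contact_force: [0.4, 0.2, 0.1]
opening: 0.0931
gripper_force: 0.0
time_s: 2.7
tool_pos: [0.4635, 0.1908, 0.4052]
orientation: [-2.105, -2.329, -0.006]
contact_force: [-0.3, -0.2, -1.3]
opening: 0.0929
gripper_force: 0.0
time_s: 3.1
tool_pos: [0.4656, 0.2439, 0.3441]
orientation: [2.119, 2.318, -0.004]
contact_force: [0.9, 0.2, -0.6]
opening: 0.0926
gripper_force: 0.0
[0.46562007 0.24386176 0.34405167] 5.130985677387998 [-7.15249113e-04 -2.88414823e-03 -9.99995585e-01] [-0.21  0.53 -0.47  1.85  0.32  0.84 -0.75]
```

```bash
python3 -m pendant '{"offset":[[-0.01,0.01,-0.3],[-0.01,0.01,-0.6],[-0.01,0.01,-0.8],[-0.01,0.01,-0.9],[-0.01,0.01,-1],[-0.01,0.01,-1],[-0.01,0.01,-1]],"angular":[[0,0,0],[0,0,0],[0,0,0],[0,0,0],[0,0,0],[0,0,0],[0,0,0]],"claw":[1,1,1,1,1,1,1]}' 25
python3 -m pendant '{"offset":[[0,0,0],[0,0,0],[0,0,0],[0,0,0],[0,0,0],[0,0,0],[0,0,0],[0,0,0]],"angular":[[0,0,0],[0,0,0],[0,0,0],[0,0,0],[0,0,0],[0,0,0],[0,0,0],[0,0,0]],"claw":[-1,-1,-1,-1,-1,-1,-1,-1]}' 25
```

```text
time_s: 3.8
tool_pos: [0.464, 0.2462, 0.1957]
orientation: [2.118, 2.317, 0.001]
contact_force: [1.0, -0.1, -0.2]
opening: 0.0934
gripper_force: 0.0
time_s: 4.6
tool_pos: [0.4625, 0.248, 0.1947]
orientation: [-2.116, -2.322, 0.0]
contact_force: [0.1, 0.7, 0.4]
opening: 0.0335
gripper_force: 0.0
```

```bash
python3 -m pendant '{"offset":[[0,0,0],[0,0,0],[0,0,0],[0,0,0],[0,0,0.3],[0,0,0.6],[0,0,0.9],[0,0,1],[0,0,1]],"angular":[[0,0,0],[0,0,0],[0,0,0],[0,0,0],[0,0,0],[0,0,0],[0,0,0],[0,0,0],[0,0,0]],"claw":[-1,-1,-1,-1,-1,-1,-1,-1,-1]}' 25
python3 -m pendant '{"offset":[[0.1,-0.25,0],[0.2,-0.5,0],[0.3,-0.75,0],[0.3,-1,0],[0.3,-1,0]],"angular":[[0,0,-0.03],[0,0,-0.06],[0,0,-0.063],[0,0,-0.063],[0,0,-0.063]],"claw":[-1,-1,-1,-1,-1]}'
python3 -m pendant '{"offset":[[0.1,-0.25,0],[0.2,-0.5,0],[0.3,-0.75,0],[0.3,-1,0],[0.3,-1,0],[0.3,-1,0]],"angular":[[0,0,-0.03],[0,0,-0.06],[0,0,-0.063],[0,0,-0.063],[0,0,-0.063],[0,0,-0.063]],"claw":[-1,-1,-1,-1,-1,-1]}'
python3 - <<'E'
from h import *
from scipy.spatial.transform import Rotation as Ro
s=monitor.get_state();R=Ro.from_rotvec(s['orientation']).as_matrix();print(s['tool_pos'],np.degrees(np.arctan2(R[1,1],R[0,1])),R[:,2],s['opening'],s['gripper_force'])
E
```

```text
time_s: 5.5
tool_pos: [0.4631, 0.2482, 0.3471]
orientation: [2.115, 2.32, 0.009]
contact_force: [-1.5, -0.7, -2.3]
opening: 0.028
gripper_force: 25.0
time_s: 6.0
tool_pos: [0.5078, 0.0904, 0.3417]
orientation: [2.24, 2.201, -0.015]
contact_force: [0.3, 0.1, -3.2]
opening: 0.0276
gripper_force: 25.0
time_s: 6.6
tool_pos: [0.5519, -0.0531, 0.3427]
orientation: [-2.335, -2.097, 0.004]
contact_force: [-0.4, 0.6, -2.5]
opening: 0.028
gripper_force: 25.0
[ 0.55191147 -0.05313975  0.34267831] -6.160334129896827 [-3.99888961e-03  3.00903008e-04 -9.99991959e-01] 0.027983554038068386 24.981330279260874
```

```bash
python3 -m pendant '{"offset":[[0,-0.14,-0.15],[0,-0.14,-0.3],[0,-0.14,-0.34],[0,-0.14,-0.34],[0,-0.14,-0.34]],"angular":[[0,0,0],[0,0,0],[0,0,0],[0,0,0],[0,0,0]],"claw":[-1,-1,-1,-1,-1]}'
python3 -m pendant '{"offset":[[0,0,-0.015],[0,0,-0.03],[0,0,-0.035],[0,0,-0.035]],"angular":[[0,0,0],[0,0,0],[0,0,0],[0,0,0]],"claw":[-1,-1,-1,-1]}'
```

```text
time_s: 7.1
tool_pos: [0.5529, -0.0714, 0.2943]
orientation: [-2.332, -2.105, -0.002]
contact_force: [0.0, -0.5, -2.8]
opening: 0.0278
gripper_force: 25.0
time_s: 7.5
tool_pos: [0.5525, -0.073, 0.2886]
orientation: [2.335, 2.102, -0.0]
contact_force: [0.4, -0.3, -1.9]
opening: 0.0281
gripper_force: 25.0
```

```bash
python3 -m pendant '{"offset":[[0,0,-0.01],[0,0,-0.02],[0,0,-0.02]],"angular":[[0,0,0],[0,0,0],[0,0,0]],"claw":[-1,-1,-1]}'
python3 -m pendant '{"offset":[[0,0,-0.007],[0,0,-0.014],[0,0,-0.014]],"angular":[[0,0,0],[0,0,0],[0,0,0]],"claw":[-1,-1,-1]}'
```

```text
time_s: 7.8
tool_pos: [0.5524, -0.0731, 0.2852]
orientation: [-2.335, -2.102, 0.001]
contact_force: [0.2, -0.4, -1.4]
opening: 0.028
gripper_force: 25.0
time_s: 8.1
tool_pos: [0.5526, -0.0732, 0.2839]
orientation: [2.335, 2.102, 0.0]
contact_force: [-1.3, -0.3, 2.9]
opening: 0.0276
gripper_force: 25.0
```

```bash
python3 -m pendant '{"offset":[[0,0,0],[0,0,0],[0,0,0],[0,0,0],[0,0,0],[0,0,0]],"angular":[[0,0,0],[0,0,0],[0,0,0],[0,0,0],[0,0,0],[0,0,0]],"claw":[0.3,0.3,0.3,0.3,1,1]}'
python3 -m pendant '{"offset":[[0,0,0.15],[0,0,0.4],[0,0,0.6],[0,-0.3,0.6],[0,-0.6,0.6],[0,-1,0.6],[0,-1,0.6]],"angular":[[0,0,0],[0,0,0],[0,0,0],[0,0,0],[0,0,0],[0,0,0],[0,0,0]],"claw":[1,1,1,1,1,1,1]}'
cat >> h.py <<'E'
def level(im):
    best=[r for r in redlevel(im,.126) if abs(r[0][0]-.55)<.06 and abs(r[0][1]+.075)<.06]
    return best
def bubble(im,c,ax,name='top'):
    # sample profile along vial; c centre, ax unit axis (world xy); z of vial .122
    pr=[]
    ss=np.arange(-30,30.1,.5)
    for s in ss:
        v=[]
        for o in np.arange(-3,3.1,1):
            X=[c[0]+ax[0]*s/1e3+ax[1]*o/1e3,c[1]+ax[1]*s/1e3-ax[0]*o/1e3,.122]
            u,w=proj(name,X);v.append(cv2.getRectSubPix(im,(1,1),(float(u),float(w)))[0,0])
        pr.append(np.mean(v,0))
    return ss,np.array(pr)
E
python3 - <<'E'
from h import *
im,d=imaging.camera('top');cv2.imwrite('pics/top1.png',im)
print(monitor.get_state()['tool_pos'])
L=redlevel(im,.126);print(L)
u,v=map(int,proj('top',[.5515,-.075,.122]));print(u,v)
cv2.imwrite('pics/crop1.png',cv2.resize(im[v-40:v+40,u-60:u+60],None,fx=6,fy=6,interpolation=cv2.INTER_CUBIC))
E
```

```text
time_s: 8.7
tool_pos: [0.5525, -0.073, 0.2833]
orientation: [-2.335, -2.102, 0.0]
contact_force: [1.0, -0.0, -1.0]
opening: 0.071
gripper_force: 0.0
time_s: 9.4
tool_pos: [0.551, -0.2311, 0.3727]
orientation: [2.344, 2.087, -0.008]
contact_force: [-1.0, -0.5, 0.3]
opening: 0.093
gripper_force: 0.0
[ 0.55125824 -0.2296977   0.37263676]
[((0.33806976675987244, 0.16403226554393768), (0.11771020293235779, 0.017057368531823158), 1.884325385093689), ((0.5538962483406067, -0.07429349422454834), (0.1917458474636078, 0.028637072071433067), 84.38900756835938), ((0.6795376539230347, 0.3548763394355774), (0.12179511785507202, 0.01830110512673855), 76.53899383544922)]
364 197
```

View pics/crop1.png

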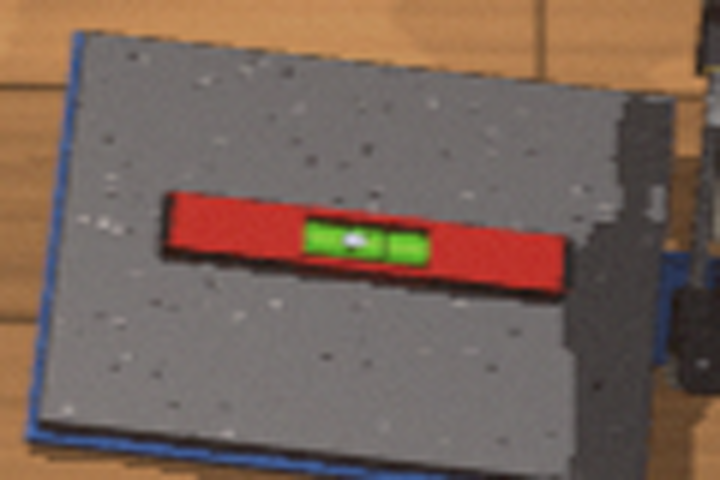

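```bash
python3 -m pendant '{"offset":[[-0.14,-0.33,0],[-0.14,-0.33,0],[-0.14,-0.33,0],[-0.14,-0.33,0],[-0.14,-0.33,0],[-0.14,-0.33,0],[-0.14,-0.33,0],[-0.14,-0.33,0],[-0.14,-0.33,0],[-0.14,-0.33,0],[-0.14,-0.33,0]],"angular":[[0,0,0.09],[0,0,0.18],[0,0,0.27],[0,0,0.36],[0,0,0.45],[0,0,0.54],[0,0,0.63],[0,0,0.72],[0,0,0.81],[0,0,0.89],[0,0,0.89]],"claw":[0.5,0.5,0.5,0.5,0.5,0.5,0.5,0.5,0.5,0.5,0.5]}'
python3 - <<'E'
from h import *
from scipy.spatial.transform import Rotation as Ro
s=monitor.get_state();R=Ro.from_rotvec(s['orientation']).as_matrix();print(s['tool_pos'],np.degrees(np.arctan2(R[1,1],R[0,1])),R[:,2],s['joint_pos'].round(2))
for n in('top','side'):
    im,d=imaging.camera(n);cv2.imwrite(f'pics/{n}2.png',im)
    c=np.array([.5539,-.0743]);a=np.radians(84.3)
    ss,p=bubble(im,c,(np.cos(a),np.sin(a)),n)
    if n=='top':L=level(im);print(L)
    for s_,q in list(zip(ss,p))[::4]: print(s_,q.astype(int),end=' ')
    print()
E
```

```text
time_s: 10.55
tool_pos: [0.5318, -0.271, 0.3733]
orientation: [-0.431, -3.112, -0.003]
contact_force: [0.1, -0.2, -0.2]
opening: 0.0698
gripper_force: 0.0
[ 0.53179492 -0.27098557  0.37332405] 74.21763074341223 [ 9.96345055e-05  1.66708085e-03 -9.99998605e-01] [ 0.91  0.68 -0.82  1.61  0.54  1.09  1.24]
[((0.5538963079452515, -0.07429347932338715), (0.19174586236476898, 0.02863706462085247), 84.38903045654297)]
-30.0 [ 46 145 124] -28.0 [ 51 177 110] -26.0 [ 54 188 116] -24.0 [ 54 190 116] -22.0 [ 53 190 117] -20.0 [ 54 191 117] -18.0 [ 55 190 116] -16.0 [ 54 190 116] -14.0 [ 52 188 116] -12.0 [ 47 161 102] -10.0 [ 45 152  96] -8.0 [ 47 165 101] -6.0 [ 53 183 112] -4.0 [ 55 189 116] -2.0 [ 59 185 116] 0.0 [103 181 134] 2.0 [133 179 149] 4.0 [154 175 159] 6.0 [159 169 158] 8.0 [143 174 152] 10.0 [113 179 140] 12.0 [ 71 184 125] 14.0 [ 57 188 119] 16.0 [ 54 190 117] 18.0 [ 55 191 117] 20.0 [ 54 191 117] 22.0 [ 54 191 118] 24.0 [ 56 192 118] 26.0 [ 51 175 110] 28.0 [ 47 144 125] 30.0 [ 44 101 161] 
-30.0 [  8 115 161] -28.0 [  8 135 147] -26.0 [  8 153 135] -24.0 [  9 164 126] -22.0 [  9 169 120] -20.0 [  9 171 115] -18.0 [  9 171 111] -16.0 [  9 166 107] -14.0 [  9 158 105] -12.0 [  8 151 104] -10.0 [  7 148 105] -8.0 [  9 147 107] -6.0 [ 20 148 112] -4.0 [ 43 150 121] -2.0 [ 70 153 132] 0.0 [ 96 157 143] 2.0 [115 158 152] 4.0 [123 157 158] 6.0 [122 154 158] 8.0 [114 155 156] 10.0 [101 158 150] 12.0 [ 81 162 142] 14.0 [ 53 165 132] 16.0 [ 27 168 125] 18.0 [ 12 171 121] 20.0 [  8 169 121] 22.0 [  8 163 125] 24.0 [  8 151 136] 26.0 [  9 136 150] 28.0 [ 10 118 164] 30.0 [ 11  97 178]
```

```bash
python3 -m pendant '{"offset":[[-0.01,-0.05,-0.2],[-0.01,-0.05,-0.4],[-0.01,-0.05,-0.58],[-0.01,-0.05,-0.58],[-0.01,-0.05,-0.58]],"angular":[[0,0,0],[0,0,0],[0,0,0],[0,0,0],[0,0,0]],"claw":[0.5,0.5,0.5,0.5,0.5]}' 20
python3 -m pendant '{"offset":[[0,0,0],[0,0,0],[0,0,0],[0,0,0],[0,0,0],[0,0,0]],"angular":[[0,0,0],[0,0,0],[0,0,0],[0,0,0],[0,0,0],[0,0,0]],"claw":[-1,-1,-1,-1,-1,-1]}' 20
cat >> h.py <<'E'
def boff(im,v=0):
    ss,p=bubble(im,(.5539,-.0743),(np.cos(1.4715),np.sin(1.4715)))
    g=np.where(p[:,1]>130)[0] # vial extent
    r=p[:,2]-p[:,1]
    b=p[:,0]-60;b[b<0]=0
    lo=ss[np.where((r<0)&(np.abs(ss)<40))[0][[0,-1]]]
    return round(float((b*ss).sum()/b.sum()),2),lo,lo.mean()
E
python3 - <<'E'
from h import *
im,d=imaging.camera('top');cv2.imwrite('pics/top3.png',im);print(boff(im),boff(cv2.imread('pics/top2.png')))
print(monitor.get_state()['wrist_torque'])
u,v=map(int,proj('top',[.5315,-.2,.122]))
cv2.imwrite('pics/crop3.png',cv2.resize(im[v-50:v+50,u-70:u+70],None,fx=4,fy=4,interpolation=cv2.INTER_CUBIC))
E
```

```text
time_s: 11.15
tool_pos: [0.5304, -0.2795, 0.2869]
orientation: [0.435, 3.111, 0.001]
contact_force: [-0.3, 0.6, -0.0]
opening: 0.07
gripper_force: 0.0
time_s: 11.75
tool_pos: [0.5313, -0.2771, 0.2877]
orientation: [0.431, 3.108, 0.008]
contact_force: [0.3, 4.1, 2.3]
opening: 0.0454
gripper_force: 20.0
(5.36, array([-30.,  28.]), np.float64(-1.0)) (5.31, array([-30.,  28.]), np.float64(-1.0))
[ 1.09333638 -0.41374402 -0.09987451]
```

View pics/crop3.png

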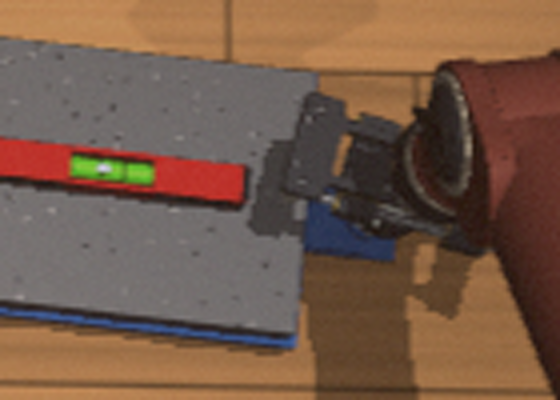

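The gripper is on the knob at 45 mm opening, and the bubble sits about 6.3 mm towards +y. Next I turn the knob clockwise.

```bash
python3 -m pendant '{"offset":[[0,0.01,0],[0,0.01,0],[0,0.01,0],[0,0.01,0],[0,0.01,0],[0,0.01,0],[0,0.01,0],[0,0.01,0],[0,0.01,0],[0,0.01,0],[0,0.01,0],[0,0.01,0]],"angular":[[0,0,-0.09],[0,0,-0.18],[0,0,-0.27],[0,0,-0.36],[0,0,-0.45],[0,0,-0.54],[0,0,-0.63],[0,0,-0.72],[0,0,-0.81],[0,0,-0.9],[0,0,-0.9],[0,0,-0.9]],"claw":[-1,-1,-1,-1,-1,-1,-1,-1,-1,-1,-1,-1]}' 25
python3 -m pendant '{"offset":[[0,0,0],[0,0,0],[0,0,0],[0,0,0],[0,0,0],[0,0,0],[0,0,0],[0,0,0],[0,0,0],[0,0,0],[0,0,0],[0,0,0]],"angular":[[0,0,0],[0,0,0],[0,0,0],[0,0,0],[0,0,0],[0,0,0],[0,0,0],[0,0,0],[0,0,0],[0,0,0],[0,0,0],[0,0,0]],"claw":[-1,-1,-1,-1,-1,-1,-1,-1,-1,-1,-1,-1]}' 25
python3 - <<'E'
from h import *
from scipy.spatial.transform import Rotation as Ro
im,d=imaging.camera('top');cv2.imwrite('pics/top4.png',im);print(boff(im))
s=monitor.get_state();R=Ro.from_rotvec(s['orientation']).as_matrix();print(s['tool_pos'],np.degrees(np.arctan2(R[1,1],R[0,1])),s['wrist_torque'],s['joint_pos'].round(2))
E
```

```text
time_s: 13.0
tool_pos: [0.5303, -0.2775, 0.2877]
orientation: [2.347, 2.088, 0.002]
contact_force: [-3.1, 2.8, 6.9]
opening: 0.0457
gripper_force: 25.0
time_s: 14.2
tool_pos: [0.5303, -0.2776, 0.2877]
orientation: [-2.347, -2.088, -0.003]
contact_force: [-3.7, 3.7, 6.7]
opening: 0.0455
gripper_force: 25.0
(2.22, array([-30. ,  28.5]), np.float64(-0.75))
[ 0.53028374 -0.27756289  0.28769506] -6.693766138669582 [ 0.65403661 -0.0525863  -0.08037752] [ 0.67  0.69 -0.37  1.7   0.32  0.81  0.04]
```

```bash
python3 -m pendant '{"offset":[[0,0,0.005],[0,0,0.005],[0,0,0.005],[0,0,0.005],[0,0,0.005],[0,0,0.005],[0,0,0.005],[0,0,0.005],[0,0,0.005],[0,0,0.005]],"angular":[[0,0,-0.09],[0,0,-0.18],[0,0,-0.27],[0,0,-0.36],[0,0,-0.45],[0,0,-0.54],[0,0,-0.63],[0,0,-0.7],[0,0,-0.7],[0,0,-0.7]],"claw":[-1,-1,-1,-1,-1,-1,-1,-1,-1,-1]}' 25
python3 -m pendant '{"offset":[[0,0,0],[0,0,0],[0,0,0],[0,0,0],[0,0,0],[0,0,0],[0,0,0],[0,0,0],[0,0,0],[0,0,0],[0,0,0],[0,0,0]],"angular":[[0,0,0],[0,0,0],[0,0,0],[0,0,0],[0,0,0],[0,0,0],[0,0,0],[0,0,0],[0,0,0],[0,0,0],[0,0,0],[0,0,0]],"claw":[-1,-1,-1,-1,-1,-1,-1,-1,-1,-1,-1,-1]}' 25
python3 -m pendant '{"offset":[[0,0,0],[0,0,0],[0,0,0],[0,0,0],[0,0,0],[0,0,0],[0,0,0],[0,0,0],[0,0,0],[0,0,0],[0,0,0],[0,0,0]],"angular":[[0,0,0],[0,0,0],[0,0,0],[0,0,0],[0,0,0],[0,0,0],[0,0,0],[0,0,0],[0,0,0],[0,0,0],[0,0,0],[0,0,0]],"claw":[-1,-1,-1,-1,-1,-1,-1,-1,-1,-1,-1,-1]}' 25
python3 - <<'E'
from h import *
im,d=imaging.camera('top');cv2.imwrite('pics/top5.png',im);print(boff(im),level(im))
ss,p=bubble(im,(.5539,-.0743),(np.cos(1.4715),np.sin(1.4715)))
for s_,q in list(zip(ss,p))[24:-24:2]: print(s_,q.astype(int),end=' ')
E
```

```text
time_s: 15.25
tool_pos: [0.5296, -0.277, 0.2876]
orientation: [-3.089, -0.555, 0.003]
contact_force: [-2.6, 5.2, 5.5]
opening: 0.0452
gripper_force: 25.0
time_s: 16.45
tool_pos: [0.5296, -0.277, 0.2876]
orientation: [-3.089, -0.555, 0.003]
contact_force: [-3.9, 4.9, 5.8]
opening: 0.046
gripper_force: 25.0
time_s: 17.65
tool_pos: [0.5296, -0.2771, 0.2876]
orientation: [-3.089, -0.555, 0.003]
contact_force: [-3.2, 4.1, 5.5]
opening: 0.0453
gripper_force: 25.0
(-0.6, array([-30. ,  28.5]), np.float64(-0.75)) [((0.5543445944786072, -0.07427489012479782), (0.19200453162193298, 0.028062202036380768), 84.01202392578125)]
-18.0 [ 54 191 116] -17.0 [ 55 191 115] -16.0 [ 53 191 115] -15.0 [ 53 190 116] -14.0 [ 52 190 116] -13.0 [ 50 178 111] -12.0 [ 48 164 103] -11.0 [ 47 152  98] -10.0 [ 48 153  98] -9.0 [ 49 155 100] -8.0 [ 52 157 103] -7.0 [ 73 166 116] -6.0 [ 96 175 131] -5.0 [119 183 145] -4.0 [130 182 151] -3.0 [140 181 158] -2.0 [148 181 162] -1.0 [149 181 162] 0.0 [150 181 161] 1.0 [148 182 160] 2.0 [136 183 154] 3.0 [124 184 149] 4.0 [111 179 141] 5.0 [ 92 167 127] 6.0 [ 73 154 113] 7.0 [ 60 149 104] 8.0 [ 55 156 104] 9.0 [ 51 162 104] 10.0 [ 49 170 106] 11.0 [ 51 179 111] 12.0 [ 53 187 116] 13.0 [ 53 191 118] 14.0 [ 53 190 117] 15.0 [ 53 190 116] 16.0 [ 53 190 117] 17.0 [ 55 191 119] 18.0 [ 56 193 120]
```

```bash
python3 -m pendant '{"offset":[[0,0,0],[0,0,0],[0,0,0],[0,0,0],[0,0,0.2],[0,0,0.4],[0,0,0.6],[0,0,0.6]],"angular":[[0,0,0],[0,0,0],[0,0,0],[0,0,0],[0,0,0],[0,0,0],[0,0,0],[0,0,0]],"claw":[0.5,0.5,0.5,0.5,0.5,0.5,0.5,0.5]}' 25
python3 -m pendant '{"offset":[[0.12,0.2,0],[0.12,0.4,0],[0.12,0.6,0],[0.12,0.8,0],[0.12,0.92,0],[0.12,0.92,0],[0.12,0.92,0],[0.12,0.92,0],[0.12,0.92,0],[0.12,0.92,0]],"angular":[[0,0,0.09],[0,0,0.18],[0,0,0.27],[0,0,0.36],[0,0,0.45],[0,0,0.54],[0,0,0.63],[0,0,0.71],[0,0,0.71],[0,0,0.71]],"claw":[-1,-1,-1,-1,-1,-1,-1,-1,-1,-1]}' 25
python3 - <<'E'
from h import *
from scipy.spatial.transform import Rotation as Ro
im,d=imaging.camera('top');cv2.imwrite('pics/top6.png',im);print(boff(im))
s=monitor.get_state();R=Ro.from_rotvec(s['orientation']).as_matrix();print(s['tool_pos'],np.degrees(np.arctan2(R[1,1],R[0,1])),R[:,2],s['contact_force'],s['opening'])
im2,_=imaging.camera('side')
u,v=map(int,proj('top',[.5515,-.1,.122]))
a=cv2.resize(im[v-50:v+50,u-70:u+70],None,fx=4,fy=4,interpolation=cv2.INTER_CUBIC)
u,v=map(int,proj('side',[.5515,-.1,.122]))
b=cv2.resize(im2[v-50:v+50,u-50:u+50],None,fx=2.3,fy=4,interpolation=cv2.INTER_CUBIC)
cv2.imwrite('pics/crop6.png',np.hstack([a,b]))
E
```

```text
time_s: 18.5
tool_pos: [0.5312, -0.2793, 0.3817]
orientation: [3.087, 0.547, 0.012]
contact_force: [0.4, -1.0, -0.1]
opening: 0.0693
gripper_force: 0.0
time_s: 19.5
tool_pos: [0.5478, -0.1408, 0.3764]
orientation: [-2.337, -2.098, 0.001]
contact_force: [0.0, -0.5, 0.2]
opening: 0.0008
gripper_force: 0.0
(-0.59, array([-30. ,  28.5]), np.float64(-0.75))
[ 0.54786903 -0.14074218  0.37661156] -6.146179251316254 [-9.15228727e-04  2.45674987e-04 -9.99999551e-01] [-0.14355347  0.66192115  0.68548521] 0.00022447635308621563
```

View pics/crop6.png

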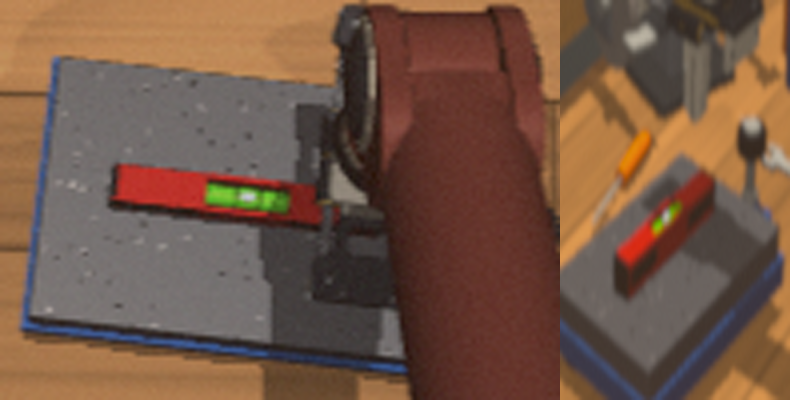

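Bubble is centred and stays visible with the gripper above the -y half of the level (level at about (220,195), bubble at (248,196) in the crop). Next I press down.

```bash
python3 -m pendant '{"offset":[[0,0.01,-0.15],[0,0.01,-0.28],[0,0.01,-0.36],[0,0.01,-0.4],[0,0.01,-0.4],[0,0.01,-0.4]],"angular":[[0,0,0],[0,0,0],[0,0,0],[0,0,0],[0,0,0],[0,0,0]],"claw":[-1,-1,-1,-1,-1,-1]}'
python3 -m pendant '{"offset":[[0,0,-0.01],[0,0,-0.02],[0,0,-0.03],[0,0,-0.03]],"angular":[[0,0,0],[0,0,0],[0,0,0],[0,0,0]],"claw":[-1,-1,-1,-1]}'
```

```text
time_s: 20.2
tool_pos: [0.5484, -0.1391, 0.3177]
orientation: [2.334, 2.101, 0.001]
contact_force: [0.1, -0.8, 0.4]
opening: 0.0003
gripper_force: 0.0
time_s: 20.6
tool_pos: [0.5479, -0.1391, 0.3126]
orientation: [-2.335, -2.102, 0.0]
contact_force: [0.4, -0.3, -0.5]
opening: 0.0003
gripper_force: 0.0
```

```bash
python3 -m pendant '{"offset":[[0,0,-0.007],[0,0,-0.014],[0,0,-0.014]],"angular":[[0,0,0],[0,0,0],[0,0,0]],"claw":[-1,-1,-1]}'
python3 -m pendant '{"offset":[[0,0,-0.004],[0,0,-0.007],[0,0,-0.007]],"angular":[[0,0,0],[0,0,0],[0,0,0]],"claw":[-1,-1,-1]}'
```

```text
time_s: 20.9
tool_pos: [0.548, -0.1389, 0.3124]
orientation: [2.334, 2.101, -0.0]
contact_force: [-3.1, 0.4, 11.0]
opening: 0.0006
gripper_force: 5.2
time_s: 21.2
tool_pos: [0.548, -0.1389, 0.3124]
orientation: [2.334, 2.101, -0.0]
contact_force: [-4.7, -0.3, 15.7]
opening: 0.0006
gripper_force: 7.9
```

```bash
python3 -m pendant '{"offset":[[-0.003,0,0.004],[-0.003,0,0.004],[-0.003,0,0.004],[-0.003,0,0.004],[-0.003,0,0.004],[-0.003,0,0.004],[-0.003,0,0.004],[-0.003,0,0.004],[-0.003,0,0.004],[-0.003,0,0.004],[-0.003,0,0.004],[-0.003,0,0.004]],"angular":[[0,0,0],[0,0,0],[0,0,0],[0,0,0],[0,0,0],[0,0,0],[0,0,0],[0,0,0],[0,0,0],[0,0,0],[0,0,0],[0,0,0]],"claw":[-1,-1,-1,-1,-1,-1,-1,-1,-1,-1,-1,-1]}'
python3 -m pendant '{"offset":[[0,0,0],[0,0,0],[0,0,0],[0,0,0],[0,0,0],[0,0,0],[0,0,0],[0,0,0],[0,0,0],[0,0,0],[0,0,0],[0,0,0]],"angular":[[0,0,0],[0,0,0],[0,0,0],[0,0,0],[0,0,0],[0,0,0],[0,0,0],[0,0,0],[0,0,0],[0,0,0],[0,0,0],[0,0,0]],"claw":[-1,-1,-1,-1,-1,-1,-1,-1,-1,-1,-1,-1]}'
python3 - <<'E'
from h import *
f=[]
for i in range(4):
    im,d=imaging.camera('top');f.append(monitor.get_state()['contact_force'])
print(boff(im),np.round(f,1));cv2.imwrite('pics/top7.png',im)
im2,_=imaging.camera('side')
u,v=map(int,proj('top',[.5515,-.1,.122]))
a=cv2.resize(im[v-50:v+50,u-70:u+70],None,fx=4,fy=4,interpolation=cv2.INTER_CUBIC)
u,v=map(int,proj('side',[.5515,-.1,.122]))
b=cv2.resize(im2[v-50:v+50,u-50:u+50],None,fx=2.3,fy=4,interpolation=cv2.INTER_CUBIC)
cv2.imwrite('pics/crop7.png',np.hstack([a,b]))
E
```

```text
time_s: 22.4
tool_pos: [0.5478, -0.1389, 0.3125]
orientation: [2.334, 2.101, 0.001]
contact_force: [-2.5, 0.0, 12.6]
opening: 0.0003
gripper_force: 5.9
time_s: 23.6
tool_pos: [0.5477, -0.1389, 0.3124]
orientation: [2.334, 2.101, 0.001]
contact_force: [-2.8, 0.2, 11.7]
opening: 0.0004
gripper_force: 5.9
(-0.44, array([-30.,  29.]), np.float64(-0.5)) [[-3.5 -0.2 13.1]
 [-2.7 -0.8 12.5]
 [-3.3  0.5 12.1]
 [-4.   0.3 11.9]]
```

View pics/crop7.png

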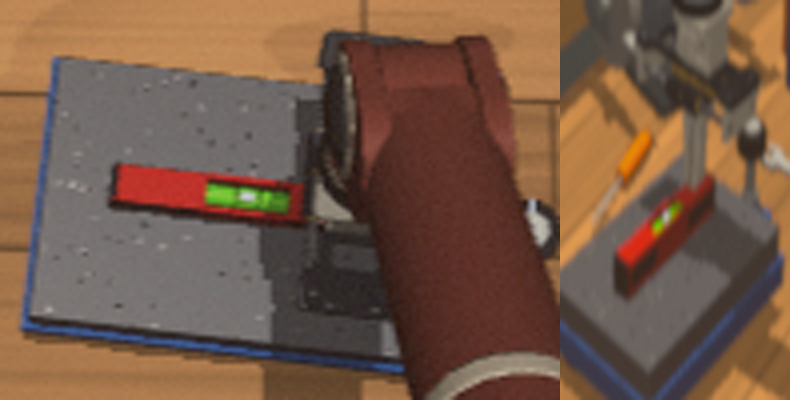

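The fingers press on the level's -y shoulder at about 12.4 N. The bubble at (248,196) in the crop is midway between the lines, and nothing else has moved. I'm handing the job in.

```bash
python3 -c "
from bench import ctrl;print(ctrl.finish_job())"
```

```text
the job is handed in; nothing more can be done
None
```

The job is handed in: the level stands on the middle of the plate, the bubble rests between its lines (within about 0.5 mm of centre), and the fingers are still pressing at about 12 N for you to do up the lock nut.

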